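# Draw the cutter tray into the datum corner

### The job

Bring the tray of cutters into the datum corner of the granite plate: hook a fingertip behind the tray's far lip and drag it towards you over the granite until its near lip is pressed flat against the long fence, then slide it along the fence until its side lip is pressed home on the locked spindle of the tall end stop (at one end of the fence; the V-block is at the other). Press it first on the fence and then on the spindle with a light but definite push of about 10 N, never more than 15 N, held for half a second each, and let go with the tray lying square and touching both. Slide the tray without lifting or tipping it, keep its two cutters standing and leave the other tools where they are.

Things in the scene. Friction and masses are not known exactly. Their poses are not given: they have to be found in the camera images.
- plate: Black granite surface plate, 400 (x) x 630 (y) x 60 mm high, fixed on the bench. Origin: centre of its underside, on the bench; its top face is 60 mm above the bench. Everything below stands on its top face.
- fence: Datum fence: fixed straight steel bar, 24 mm thick (its x), 400 mm long (its y), 30 mm high, four screw heads in its top. Origin: centre of its underside, on the plate. +x points away from the robot; the datum face is its far face, 12 mm from the origin along +x. A tray pressed home has its centre 72 mm from the fence's origin along this x.
- stop: End stop: fixed dark steel block, 75 (x) x 25 (y) x 45 mm high, axes as the fence's, on the datum face, 180 mm along the fence's +y or -y (varies). Origin: centre of its underside. A locked 10 mm spindle runs through it along y, 22 mm beyond its origin in x, 23 mm up, past a 4 mm nut; it sticks out 8 to 36 mm towards the fence's middle, set anew each time, not measured: find its end by feel.
- tray: Loose shallow tray of folded aluminium, 0.3 to 0.8 kg: 120 mm (its x) x 160 mm (its y) over its lip, 25 mm high. The lip turns outward all round, 8 mm wide, 4 mm thick, underside 21 mm above the plate. Origin: centre of its underside; +x runs to its far lip, within 0.25 rad of the fence's x. Starts 40 to 90 mm off the fence. Sliding it takes 1 to 6 N (up to 9 N if it also rubs the fence).
- cutter_a: Flared steel cutter, loose, standing on its 32 mm wide head on the tray floor (3 mm thick), 15 mm shank upward, 62 mm tall, 80 g; in the +y half of the tray, between its middle and its near wall. Origin: centre of its underside, z up along the shank.
- cutter_b: Same cutter, in the -y half of the tray.
- vblock: Bystander: low steel V-block, 50 x 40 x 32 mm, loose, with a 72 mm long ground pin lying in it, at the end of the fence where the stop is not, centre 180 mm from the fence's centre along its y and 50 mm beyond its centre line. Origin: centre of its underside. Not to be moved.
- ring_gauge: Bystander: loose steel ring, 60 mm across, 18 mm high, on the left (+y) far part of the plate. Origin: centre of its underside. Not to be moved.
- plug_gauge: Bystander: loose dark steel plug gauge standing on end, 28 mm across, 95 mm tall, on the right (-y) far part of the plate. Origin: centre of its underside. Not to be moved or knocked over.
Mind the look-alikes: they are no part of the job. What is shaped like the cutter_a but brown or purple is not meant.

How it is judged:
On the way, in this order (a step that is already met when the one before it is completed fails the run):
1. the tray is being drawn nearer by fingers at its far lip (distance of tray from where it was at the start of the episode above 0.012 m and contact force between the fingers and tray above 0.5 N and x of the grasp point in the frame of tray above 0.045 m), for 0.1 s.
2. the near lip is pressed flat against the fence (contact force between tray and fence above 3 N and x of tray in the frame of fence below 0.0735 m and angle between the x axis of tray and the x axis of fence, either way round below 0.015 rad), for 0.3 s.
3. the side lip is pressed on the stop's spindle, the near lip still on the fence (contact force between tray and stop above 3 N and x of tray in the frame of fence below 0.0745 m and angle between the x axis of tray and the x axis of fence, either way round below 0.02 rad), for 0.3 s.
At the end, for the whole second after the job is handed in: The tray lies flat and at rest where it was seated, cutters upright in it: near lip within 1.8 mm of the fence, square to it within 0.015 rad, side lip at the spindle (tray centre 98.5 to 130.5 mm from the stop's origin along y, the span of the spindle's settings) (x of tray in the frame of fence between 0.069 and 0.0738 m and (y of tray in the frame of stop between 0.0985 and 0.1305 m or y of tray in the frame of stop between -0.1305 and -0.0985 m) and angle between the x axis of tray and the x axis of fence, either way round below 0.015 rad and height (world z) of tray below 0.063 m and angle between tray's own z axis and vertical below 0.03 rad and linear speed of tray below 0.01 m/s and angle between each of cutter_a, cutter_b's own z axis and vertical below 0.15 rad and z of each of cutter_a, cutter_b in the frame of tray below 0.01 m and horizontal distance between each of cutter_a, cutter_b and tray below 0.085 m); the robot touches nothing.
It fails at once if the tray is pressed against the fence with more than 17 N (contact force between tray and fence above 17 N).
It fails at once if the tray is pressed against the end stop's spindle with more than 17 N (contact force between tray and stop above 17 N).
It fails at once if the tray is lifted or tipped (height (world z) of tray above 0.072 m or angle between tray's own z axis and vertical above 0.12 rad).
It fails at once if a cutter falls over (angle between any of cutter_a, cutter_b's own z axis and vertical above 0.6 rad).
It fails at once if a bystander is moved (distance of any of vblock, ring_gauge, plug_gauge from where it was at the start of the episode above 0.01 m).
It also fails if it takes over 66 s, if anything falls off the work surface, if the arm or the gripper's body presses on something with over 40 N, if the wrist force passes 120 N, or if a joint passes its speed limit or range.

### The arm

A 6-joint arm with a two-finger parallel gripper is mounted at the origin on the work surface. World frame = base frame: x ahead of the robot, y to its left, z up, the work surface at z = 0. Lengths are in m, angles in rad, forces in N, time in s.
With the tool pointing down it reaches from about 0.3 to 1 m from the base axis. Payload 5.1 kg.
Tool frame: the origin (TCP) lies at the very end of the fingers, on their centre line; the grasp point (between the pads) lies 19 mm behind it (env.grip_point_offset is the distance from the TCP to the grasp point, in m); z points along the fingers, x is the direction in which the jaws open and shut, and the axes are right-handed (so a half turn about z gives the same grasp; the last joint's range is limited). The gripper opens to 95 mm and grips with 3 to 60 N. Pads are 20 mm wide; open, the fingers measure 119 mm over their backs; the gripper's body (75 mm by 180 mm) begins 59 mm behind the grasp point.
Start: joints at [-0.083, 0.124, 1.65, -0, 1.367, -0.083], TCP at [0.65, -0, 0.215] pointing down, gripper open.
Joint ranges: [-2.61, 2.61], [-1.02, 2.33], [0.03, 2.71], [-1.35, 4.49], [0.32, 2.68], [-2.91, 2.91]. Speed limits (rad/s): [2.57, 2.57, 3.14, 3.14, 3.14, 3.14].

### API

Orientations are given as a rotation vector (axis times angle).
In Python, from bench import monitor, imaging, job_done, env gives the robot as it stands. The module is installed in compiled form; this text tells all that it offers.
- The arm moves only by the tool arm_command, never from a script. Its argument "motion" is a list of rows, each a list of 3 entries, a list of its own where there are three numbers: the shift along the tool's x, y, z in m, then the turn about the tool's z in rad, then the gripper's target within -1 to 1 (fully open at 1, half-way at 0, shut at -1). In form: [[[dx, dy, dz], roll, claw], ...]. A call has 1 to 8 rows; each row is the pose to reach, as a shift and turn from the pose commanded when the call began, along the tool's axes at that moment; what a row does not reach only later rows make up. A row lasts 1/12 s, in which the tool goes at most 41.7 mm and 7.16 degrees, less where a joint would pass 70% of its speed; a pose out of reach is approached as far as the arm can. A call with a gripper value outside its range is refused whole. The fingers move at their own pace and stop on an object; "squeeze" is the grip in N (left out, the last holds). Time passes only in rows, so rows that repeat a pose let the fingers close. It gives the time, the measured TCP pose, the force and the opening at its end, in the units of the state.
- monitor.state(): the state, without advancing time (a new reading comes with each control period).
- imaging.capture(name): name is "scene" or "side" or "wrist"; returns the picture (384x512x3 uint8, red, green, blue); there is no depth.
- imaging.calibration(name): a dict with "intrinsics" (3x3 intrinsics, pixels), "origin" and "attitude" of the camera in the world; the wrist camera has in their place "mount" (4x4, takes a point from camera to tool coordinates, whose origin is the TCP and whose axes are the tool frame's). Camera axes: x right, y down, z forward; pixel columns grow to the right and rows downward; lengths in m; the calibration is good to about 2 mm. A picture is of the moment at which its call begins: read the wrist's pose just before it. calibration takes no time and is no camera call.
- job_done(): hands the job in, once; it reports no verdict.
The state is a dict: "time_s": time; "qpos": joint angles; "qvel": joint speeds; "effort": joint torques, N m; "tool_pos": TCP position; "eef_rot": TCP orientation; "ft_force": force on the tool from outside, world axes, zero at the start; "moment": the same for the moment, N m; "width": opening from 0.0 (shut) to 1.0 (fully open).
Only numpy, scipy, OpenCV 4.12 (cv2) and the standard library are available. Lean on these libraries where they do the work, as an engineer would, in place of code of your own. Each camera call takes 0.05 s, during which the arm holds its last target.

## Working session

There is one attempt and no reset: what is moved stays moved. The work goes in short steps, Python scripts to look and compute and a tool call to move; the robot and the scene stay as the last step left them, time stands still between calls to the robot, and variables do not carry over. Pictures are saved under pics/ and viewed, and the job is handed in when it is done.

Besides the shell and the picture viewer there is one more tool, called after ">>>" as a command line: name --argument value ..., lists and objects as JSON in quotes. arm_command: Moves the arm, as the interface text tells. Its arguments: {"type":"object","properties":{"motion":{"type":"array","items":{"type":"array"}},"squeeze":{"type":"number"}},"required":["motion"]}

```bash
mkdir -p pics
python3 - <<'E'
from bench import monitor, imaging, env
import cv2
print(monitor.state()); print(env.grip_point_offset)
for n in ["scene","side","wrist"]:
    c=imaging.calibration(n); print(n,c)
    im=imaging.capture(n); cv2.imwrite(f"pics/{n}0.png",im[:,:,::-1])
E
```

```text
{'time_s': 0.0, 'qpos': array([-8.25716228e-02,  1.24489408e-01,  1.65165817e+00, -2.56105908e-05,
        1.36750373e+00, -8.26029181e-02]), 'qvel': array([ 0.00051334,  0.0013515 ,  0.00130007, -0.00024056,  0.00060027,
       -0.00063579]), 'effort': array([-6.25927078e-04, -4.17603564e+01, -3.59935069e+01,  7.73367751e-02,
        4.92534391e-02, -1.75303944e-04]), 'tool_pos': array([6.49360088e-01, 3.49831220e-05, 2.13406570e-01]), 'eef_rot': array([-3.14144616e+00, -5.73184751e-05,  3.22581247e-03]), 'ft_force': array([-0.43238718, -0.15434777, -0.02497732]), 'moment': array([-0.0286087 ,  0.01557463,  0.02263238]), 'width': 0.9987951485250809}
0.0188
scene {'intrinsics': array([[409.5272068 ,   0.        , 254.64896883],
       [  0.        , 409.5272068 , 189.13064776],
       [  0.        ,   0.        ,   1.        ]]), 'origin': array([1.08818644, 0.26898237, 0.61282902]), 'attitude': array([-1.2550459 , -2.3113503 ,  0.90268413])}
side {'intrinsics': array([[370.81042052,   0.        , 261.24416311],
       [  0.        , 370.81042052, 191.76669026],
       [  0.        ,   0.        ,   1.        ]]), 'origin': array([0.57532118, 0.62217121, 0.62451963]), 'attitude': array([-0.23155033,  2.81717013, -1.25929459])}
wrist {'intrinsics': array([[331.47846813,   0.        , 259.46134082],
       [  0.        , 331.47846813, 194.78364108],
       [  0.        ,   0.        ,   1.        ]]), 'mount': array([[ 9.99999040e-01,  3.98095647e-04,  1.32753187e-03,
        -3.94655739e-04],
       [-7.61696537e-04,  9.58092194e-01,  2.86459015e-01,
        -8.15245646e-02],
       [-1.15785984e-03, -2.86459751e-01,  9.58091577e-01,
        -1.69940498e-01],
       [ 0.00000000e+00,  0.00000000e+00,  0.00000000e+00,
         1.00000000e+00]])}
```

View pics/scene0.png

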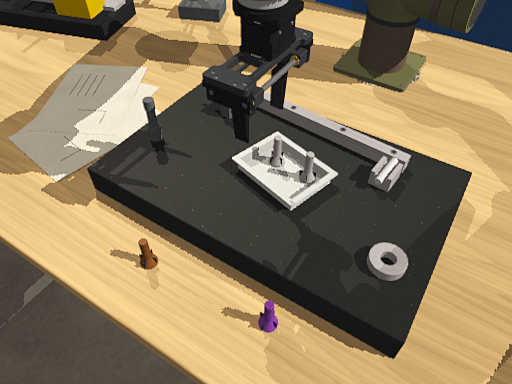

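View pics/side0.png

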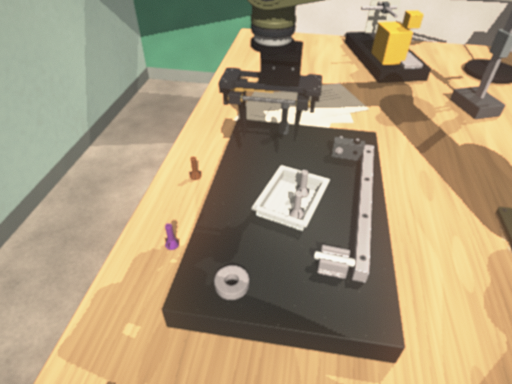

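View pics/wrist0.png

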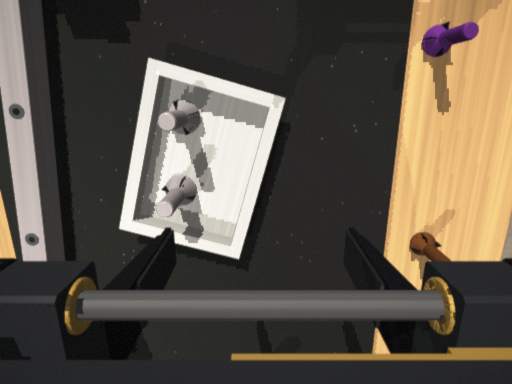

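```bash
cat > h.py <<'E'
import numpy as np, cv2
from scipy.spatial.transform import Rotation as R
from bench import imaging, monitor
def cam(n, st=None):
    c=imaging.calibration(n); K=c["intrinsics"]
    if n=="wrist":
        st=st or monitor.state(); T=np.eye(4); T[:3,:3]=R.from_rotvec(st["eef_rot"]).as_matrix(); T[:3,3]=st["tool_pos"]
        M=T@c["mount"]; return K,M[:3,:3],M[:3,3]
    return K,R.from_rotvec(c["attitude"]).as_matrix(),c["origin"]
def ray(cm,uv,z):
    K,A,o=cm; d=A@np.linalg.inv(K)@np.array([uv[0],uv[1],1.]); return o+d*(z-o[2])/d[2]
def proj(cm,p):
    K,A,o=cm; q=K@(A.T@(np.array(p)-o)); return q[:2]/q[2]
E
python3 - <<'E'
from h import *
for n,roi in [("wrist",(100,40,300,270)),("side",(245,155,340,235)),("scene",(225,125,345,212))]:
    im=cv2.imread(f"pics/{n}0.png"); g=cv2.cvtColor(im,cv2.COLOR_BGR2GRAY)
    m=np.zeros_like(g); x0,y0,x1,y1=roi
    m[y0:y1,x0:x1]=(g[y0:y1,x0:x1]>(150))*255
    cs,_=cv2.findContours(m,cv2.RETR_EXTERNAL,cv2.CHAIN_APPROX_NONE)
    c=max(cs,key=cv2.contourArea); h=cv2.convexHull(c)
    cm=cam(n)
    for z in (0.085,):
        P=np.array([ray(cm,p[0],z)[:2] for p in h],np.float32)
        r=cv2.minAreaRect(P); print(n,z,r)
    a=cv2.approxPolyDP(h,6,True)[:,0]; 
    for p in a: print(p,ray(cm,p,0.085).round(4))
E
```

```text
wrist 0.085 ((0.5920869708061218, 0.01908096671104431), (0.16043494641780853, 0.12004105001688004), 74.37405395507812)
[148  58] [0.5559 0.1117 0.085 ]
[284  98] [0.6705 0.0796 0.085 ]
[238 258] [ 0.628  -0.0735  0.085 ]
[119 228] [ 0.5132 -0.0415  0.085 ]
side 0.085 ((0.5939006209373474, 0.02184223383665085), (0.18282490968704224, 0.12310611456632614), 74.3720703125)
[281 165] [ 0.6277 -0.0754  0.085 ]
[329 179] [ 0.5139 -0.0432  0.085 ]
[302 230] [0.563  0.1236 0.085 ]
[252 208] [0.6702 0.08   0.085 ]
scene 0.085 ((0.590705394744873, 0.021704405546188354), (0.16737966239452362, 0.13259193301200867), 74.42422485351562)
[277 131] [ 0.5112 -0.0423  0.085 ]
[337 173] [0.5549 0.1115 0.085 ]
[292 209] [0.6758 0.0846 0.085 ]
[232 158] [ 0.6276 -0.0723  0.085 ]
```

Run:
```python
import cv2
im=cv2.imread("pics/side0.png")[120:300,300:400]; cv2.imwrite("pics/sc1.png",cv2.resize(im,None,fx=3.3,fy=3.3,interpolation=cv2.INTER_CUBIC))
im=cv2.imread("pics/scene0.png")[80:200,240:420]; cv2.imwrite("pics/sc2.png",cv2.resize(im,None,fx=4,fy=4,interpolation=cv2.INTER_CUBIC))
```

```text
(no output)
```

View pics/sc1.png

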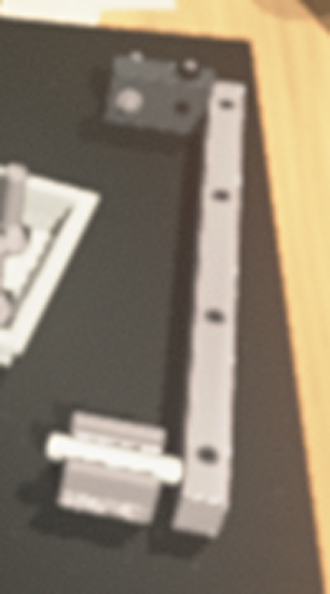

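View pics/sc2.png

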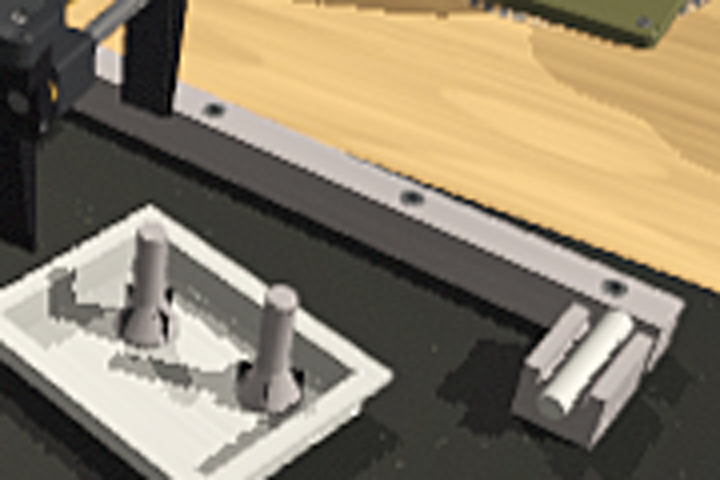

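Run:
```python
from h import *
cs=cam("side"); 
S=np.array([ray(cs,(300+x/3.3,120+y/3.3),0.09)[:2] for x,y in [(227,104),(221,195),(215,316),(207,454)]])
print(S)
cc=cam("scene");C=np.array([ray(cc,(240+x/4,80+y/4),0.09)[:2] for x,y in [(213,108),(412,198),(615,287)]]);print(C)
cw=cam("wrist")
W=np.array([ray(cw,u,0.09)[:2] for u in [(16.5,112),(32,240)]]);print(W)
for P in (S,C,W):
    d=P[-1]-P[0]; print("angle fence x", np.arctan2(d[1],d[0]), np.arctan2(abs(d[1]),np.sign(d[1])*d[0])-np.pi/2, P.mean(0))
# edges of fence in wrist: far top edge, sample pixels
im=cv2.imread("pics/wrist0.png"); 
for r in (20,60,100,140,180,220): print(r, im[r,0:60:2,1])
print("spindle end", ray(cs,(339,150),0.083))
u=(339,150)
```

```text
[[ 0.41913308 -0.16184368]
 [ 0.42947971 -0.05199588]
 [ 0.43953309  0.06732947]
 [ 0.4493554   0.17653542]]
[[ 0.42734679 -0.05162004]
 [ 0.43867627  0.06986469]
 [ 0.44702005  0.17949413]]
[[ 0.44017255  0.06793638]
 [ 0.43004246 -0.05192659]]
angle fence x 1.4817177188639834 -0.08907860793091316 [0.43437532 0.00750633]
angle fence x 1.4858774629217464 -0.08491886387315017 [0.43768104 0.06591293]
angle fence x -1.6551099329868364 -0.08431360619193984 [0.43510751 0.0080049 ]
20 [165 160 160 165 165 166 170 169 163 166 116  50  52  50  47  49  49  50
  48  50  50  48  14   8  15  18  11  14  19  39]
60 [177 174 171 167 166 169 169 169 175 176 168 172 141  54  52  49  50  51
  53  53  50  53  50  39  12  17  15  12  14  15]
100 [ 46 171 182 179 178 173 169 172 175 173 178 180 178 175 169  58  53  51
  52  54  52  52  53  53  54  34  18   8  19  16]
140 [ 43  46  44  63 181 186 184 180 173 178 179 178 181 185 183 183 178  73
  54  53  50  53  53  55  52  49  53  21  16  15]
180 [ 45  45  45  46  43  47 120 190 188 185 181 182 184 185 188 190 188 184
 183  98  53  55  53  53  55  56  53  53  54  18]
220 [184 197 195 188  57  49  47  48  53 187 192 189 189 191 188 192 193 194
 194 188 189 118  53  54  54  54  55  55  53  55]
spindle end [ 0.49114316 -0.16515689  0.083     ]
```

Run:
```python
from h import *
cs=cam("side");cc=cam("scene");cw=cam("wrist")
O=np.array([.4347,.0077]);a=-.086;X=np.array([np.cos(a),np.sin(a)]);Y=np.array([-X[1],X[0]])
def f(p): d=np.array(p)[:2]-O; return (d@X).round(4),(d@Y).round(4)
for n,c,u,z in [("plug base scene",cc,(157,147),.06),("plug top scene",cc,(149,101),.155),("ring scene",cc,(388,260),.078),("ring side",cs,(232,280),.078),("plate edge w",cw,(410,100),.06),("plate edge w2",cw,(395,220),.06),("spindle",cs,(339,150),.083),
 ("cutter top1 w",cw,(168,122),.125),("cutter2 top w",cw,(168,206),.125),("vpin",cs,(330,258),.1)]:
    p=ray(c,u,z); print(n,p.round(3),f(p))
im=cv2.imread("pics/scene0.png")[80:180,100:220]; cv2.imwrite("pics/pl.png",cv2.resize(im,None,fx=5,fy=5))
```

```text
plug base scene [ 0.663 -0.235  0.06 ] (np.float64(0.248), np.float64(-0.2218))
plug top scene [ 0.645 -0.25   0.155] (np.float64(0.2314), np.float64(-0.239))
ring scene [0.679 0.257 0.078] (np.float64(0.222), np.float64(0.269))
ring side [0.675 0.255 0.078] (np.float64(0.2178), np.float64(0.2672))
plate edge w [0.791 0.078 0.06 ] (np.float64(0.3485), np.float64(0.1004))
plate edge w2 [ 0.791 -0.043  0.06 ] (np.float64(0.3589), np.float64(-0.0195))
spindle [ 0.491 -0.165  0.083] (np.float64(0.0711), np.float64(-0.1674))
cutter top1 w [0.579 0.062 0.125] (np.float64(0.1395), np.float64(0.0667))
cutter2 top w [ 0.574 -0.005  0.125] (np.float64(0.14), np.float64(-0.0012))
vpin [0.509 0.196 0.1  ] (np.float64(0.0582), np.float64(0.1937))
```

View pics/pl.png

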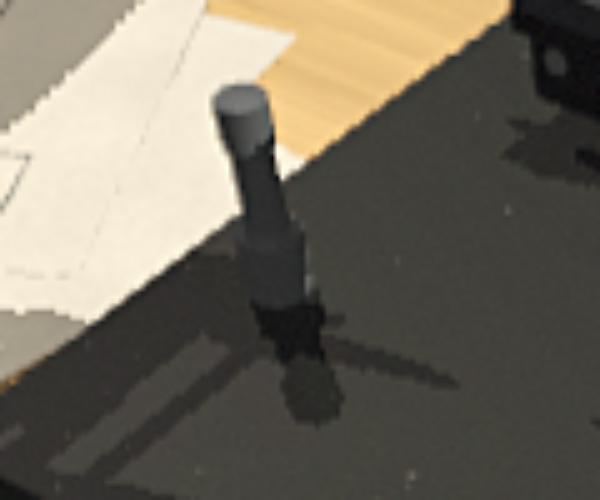

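>>> arm_command --motion '[[[0.033,-0.006,0.0],0.125,1],[[0.033,-0.006,0.0],0.25,1],[[0.033,-0.006,0.0],0.37,1],[[0.033,-0.006,0.0],0.49,1],[[0.033,-0.006,0.0],0.61,1],[[0.033,-0.006,0.0],0.73,1],[[0.033,-0.006,0.0],0.829,1],[[0.033,-0.006,0.0],0.829,1]]' --squeeze 50

```text
time_s: 0.82
tool_pos: [0.6828, 0.006, 0.2141]
eef_rot: [2.874, -1.267, -0.001]
ft_force: [-0.6, -0.6, 0.2]
width: 1.002
```

>>> arm_command --motion '[[[0,0,0.02],0.125,1],[[0,0,0.04],0.25,1],[[0,0,0.06],0.37,1],[[0,0,0.06],0.49,1],[[0,0,0.06],0.61,1],[[0,0,0.06],0.73,1],[[0,0,0.06],0.828,1],[[0,0,0.06],0.828,1]]'

```text
time_s: 1.48
tool_pos: [0.6828, 0.006, 0.1542]
eef_rot: [2.124, -2.314, -0.001]
ft_force: [0.3, -0.3, -0.8]
width: 1.0
```

```bash
cat >> h.py <<'E'
O=np.array([.4347,.0077]);FA=-.086;X=np.array([np.cos(FA),np.sin(FA)]);Y=np.array([-X[1],X[0]])
def f(p): d=np.array(p)[:2]-O; return np.array([d@X,d@Y]).round(4)
def rep():
    s=monitor.state(); Rm=R.from_rotvec(s["eef_rot"]).as_matrix(); F=s["ft_force"]
    print("t",round(s["time_s"],2),"tcp",s["tool_pos"].round(4),"fence",f(s["tool_pos"]),"toolx yaw-FA",round(float(np.arctan2(Rm[1,0],Rm[0,0])-FA),4),"tilt",Rm[:,2].round(4),"F world",F.round(2),"F fence",round(float(F[:2]@X),2),round(float(F[:2]@Y),2),"w",round(s["width"],3)); return s
E
python3 - <<'E'
from h import *
s=rep(); im=imaging.capture("wrist"); cv2.imwrite("pics/w1.png",im[:,:,::-1])
E
```

```text
t 1.48 tcp [0.6828 0.006  0.1542] fence [0.2473 0.0196] toolx yaw-FA -1.5701 tilt [-7.e-04  0.e+00 -1.e+00] F world [ 0.28 -0.3  -0.78] F fence 0.3 -0.27 w 1.0
```

View pics/w1.png

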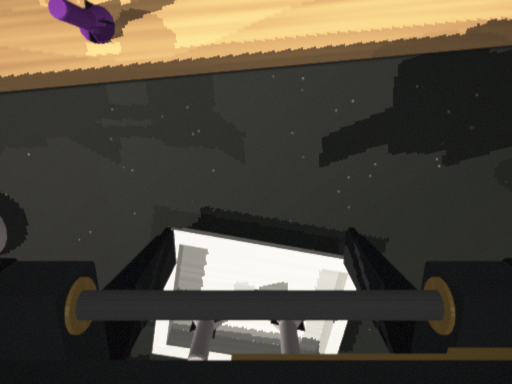

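>>> arm_command --motion '[[[0,0,0.025],0,1],[[0,0,0.05],0,1],[[0,0,0.07],0,1],[[0,0,0.08],0,1],[[0,0,0.085],0,1],[[0,0,0.085],0,1]]'

```text
time_s: 2.03
tool_pos: [0.6823, 0.006, 0.0684]
eef_rot: [2.125, -2.312, -0.002]
ft_force: [0.3, 0.3, 0.2]
width: 1.003
```

Run:
```python
from h import *
rep(); cv2.imwrite("pics/s1.png",imaging.capture("scene")[100:230,180:380,::-1].repeat(4,0).repeat(4,1))
```

```text
t 2.03 tcp [0.6823 0.006  0.0684] fence [0.2468 0.0196] toolx yaw-FA -1.5694 tilt [-2.1e-03  2.0e-04 -1.0e+00] F world [0.28 0.26 0.18] F fence 0.25 0.28 w 1.003
```

View pics/s1.png

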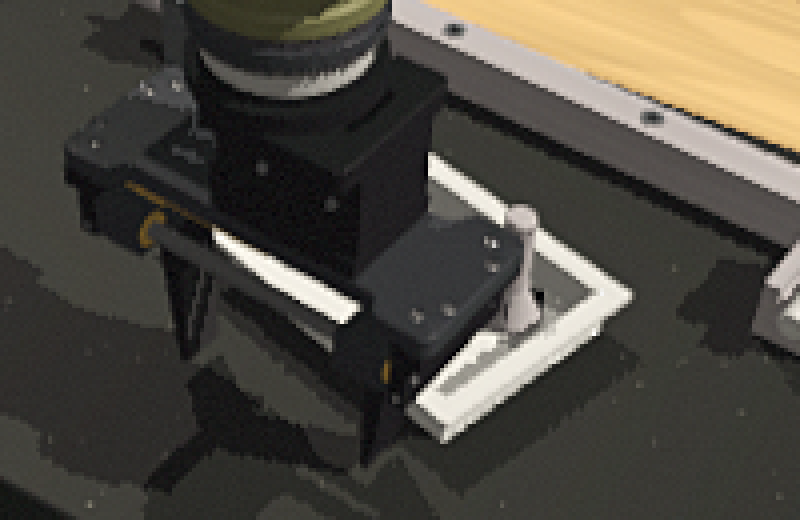

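>>> arm_command --motion '[[[0,0.003,0],0,1],[[0,0.006,0],0,1],[[0,0.009,0],0,1],[[0,0.012,0],0,1],[[0,0.016,0],0,1],[[0,0.02,0],0,1],[[0,0.024,0],0,1],[[0,0.028,0],0,1]]'

```text
time_s: 2.75
tool_pos: [0.6564, 0.0089, 0.0711]
eef_rot: [-2.12, 2.313, -0.004]
ft_force: [5.5, 2.6, 0.8]
width: 0.999
```

>>> arm_command --motion '[[[0,0.003,0],0,1],[[0,0.006,0],0,1],[[0,0.009,0],0,1],[[0,0.012,0],0,1],[[0,0.015,0],0,1],[[0,0.018,0],0,1],[[0,0.021,0],0,1],[[0,0.024,0],0,1]]'

```text
time_s: 3.42
tool_pos: [0.6325, 0.0103, 0.071]
eef_rot: [-2.122, 2.312, -0.005]
ft_force: [5.2, 0.2, 0.7]
width: 0.996
```

Run:
```python
from h import *
rep(); cv2.imwrite("pics/s2.png",imaging.capture("side")[120:300,200:400,::-1].repeat(4,0).repeat(4,1)[:600])
```

```text
t 3.42 tcp [0.6325 0.0103 0.071 ] fence [0.1969 0.0196] toolx yaw-FA -1.5705 tilt [ 4.5e-03 -4.0e-04 -1.0e+00] F world [5.15 0.18 0.68] F fence 5.12 0.62 w 0.996
```

View pics/s2.png

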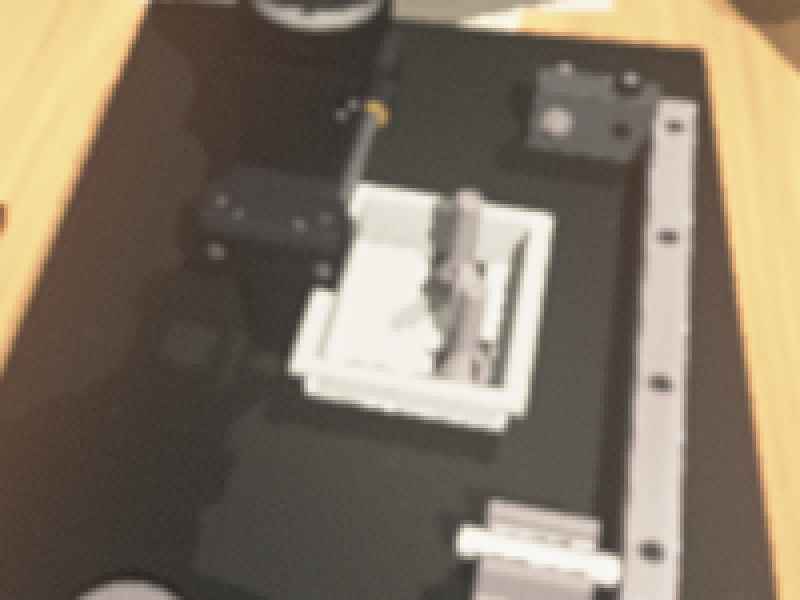

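>>> arm_command --motion '[[[0,0.004,0],0,1],[[0,0.008,0],0,1],[[0,0.012,0],0,1],[[0,0.016,0],0,1],[[0,0.02,0],0,1],[[0,0.024,0],0,1],[[0,0.028,0],0,1],[[0,0.032,0],0,1]]'

```text
time_s: 4.13
tool_pos: [0.6007, 0.0128, 0.0709]
eef_rot: [-2.122, 2.313, -0.006]
ft_force: [5.5, -0.6, 0.9]
width: 1.003
```

>>> arm_command --motion '[[[0,0.0025,0],0,1],[[0,0.005,0],0,1],[[0,0.0075,0],0,1],[[0,0.01,0],0,1],[[0,0.012,0],0,1],[[0,0.014,0],0,1],[[0,0.014,0],0,1]]'

```text
time_s: 4.72
tool_pos: [0.5865, 0.0141, 0.0709]
eef_rot: [-2.123, 2.313, -0.005]
ft_force: [5.2, 0.4, 1.5]
width: 1.004
```

Run:
```python
from h import *
rep(); cv2.imwrite("pics/s3.png",imaging.capture("side")[120:270,200:400,::-1].repeat(4,0).repeat(4,1)[:600])
```

```text
t 4.72 tcp [0.5865 0.0141 0.0709] fence [0.1507 0.0194] toolx yaw-FA -1.5705 tilt [ 3.6e-03 -8.0e-04 -1.0e+00] F world [5.19 0.36 1.52] F fence 5.14 0.81 w 1.004
```

View pics/s3.png

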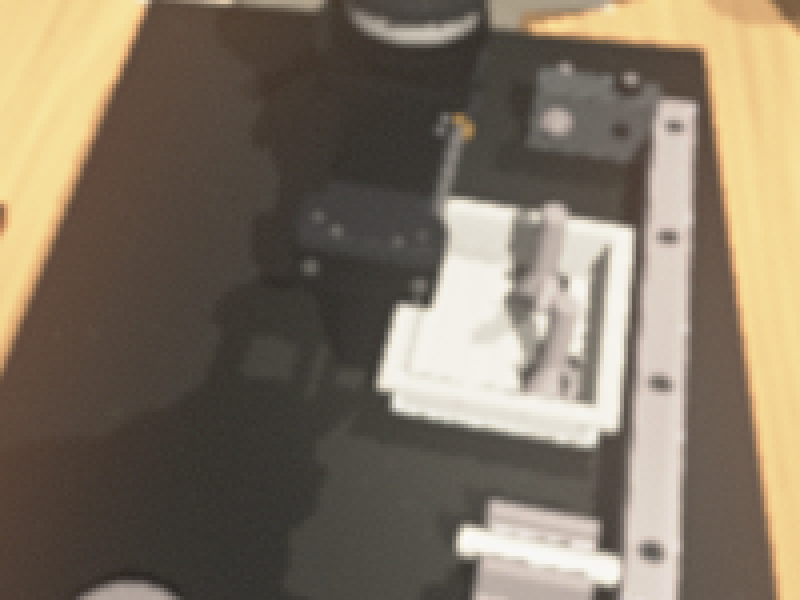

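>>> arm_command --motion '[[[0,0.0015,0],0,1],[[0,0.003,0],0,1],[[0,0.0045,0],0,1],[[0,0.006,0],0,1],[[0,0.006,0],0,1]]'

```text
time_s: 5.18
tool_pos: [0.5808, 0.0146, 0.0709]
eef_rot: [-2.123, 2.313, -0.005]
ft_force: [5.0, -0.4, 2.1]
width: 1.001
```

>>> arm_command --motion '[[[0,0.0005,0],0,1],[[0,0.001,0],0,1],[[0,0.001,0],0,1]]'

```text
time_s: 5.43
tool_pos: [0.58, 0.0147, 0.0709]
eef_rot: [-2.122, 2.313, -0.005]
ft_force: [5.5, 0.8, 2.4]
width: 1.001
```

>>> arm_command --motion '[[[0,0.0005,0],0,1],[[0,0.001,0],0,1],[[0,0.001,0],0,1]]'

```text
time_s: 5.68
tool_pos: [0.5795, 0.0147, 0.0709]
eef_rot: [-2.122, 2.312, -0.007]
ft_force: [8.7, -0.9, 0.4]
width: 0.999
```

>>> arm_command --motion '[[[0,0.0005,0],0,1],[[0,0.0005,0],0,1]]'

```text
time_s: 5.85
tool_pos: [0.5794, 0.0147, 0.071]
eef_rot: [-2.121, 2.312, -0.008]
ft_force: [8.7, -0.9, -0.3]
width: 1.001
```

>>> arm_command --motion '[[[0,0.0005,0],0,1],[[0,0.0005,0],0,1]]'

```text
time_s: 6.02
tool_pos: [0.5794, 0.0148, 0.0711]
eef_rot: [-2.12, 2.311, -0.01]
ft_force: [11.9, -1.1, -1.9]
width: 1.003
```

>>> arm_command --motion '[[[0,0.0,0],0,1]]'

```text
time_s: 6.1
tool_pos: [0.5794, 0.0147, 0.071]
eef_rot: [-2.12, 2.311, -0.009]
ft_force: [10.6, -0.5, -1.8]
width: 0.998
```

>>> arm_command --motion '[[[0,0.0003,0],0,1],[[0,0.0003,0],0,1],[[0,0.0003,0],0,1],[[0,0.0003,0],0,1]]'

```text
time_s: 6.43
tool_pos: [0.5794, 0.0148, 0.0711]
eef_rot: [-2.12, 2.311, -0.01]
ft_force: [11.9, -1.0, -0.7]
width: 1.001
```

>>> arm_command --motion '[[[0,0,0],0,1],[[0,0,0],0,1],[[0,0,0],0,1],[[0,0,0],0,1]]'

```text
time_s: 6.77
tool_pos: [0.5794, 0.0147, 0.0711]
eef_rot: [-2.12, 2.311, -0.01]
ft_force: [11.5, -0.9, -2.2]
width: 1.005
```

Run:
```python
from h import *
rep(); cv2.imwrite("pics/s4.png",imaging.capture("side")[120:270,200:400,::-1].repeat(4,0).repeat(4,1)[:600])
```

```text
t 6.77 tcp [0.5794 0.0147 0.0711] fence [0.1436 0.0194] toolx yaw-FA -1.5708 tilt [ 8.5e-03 -9.0e-04 -1.0e+00] F world [11.49 -0.86 -2.21] F fence 11.52 0.13 w 1.005
```

View pics/s4.png

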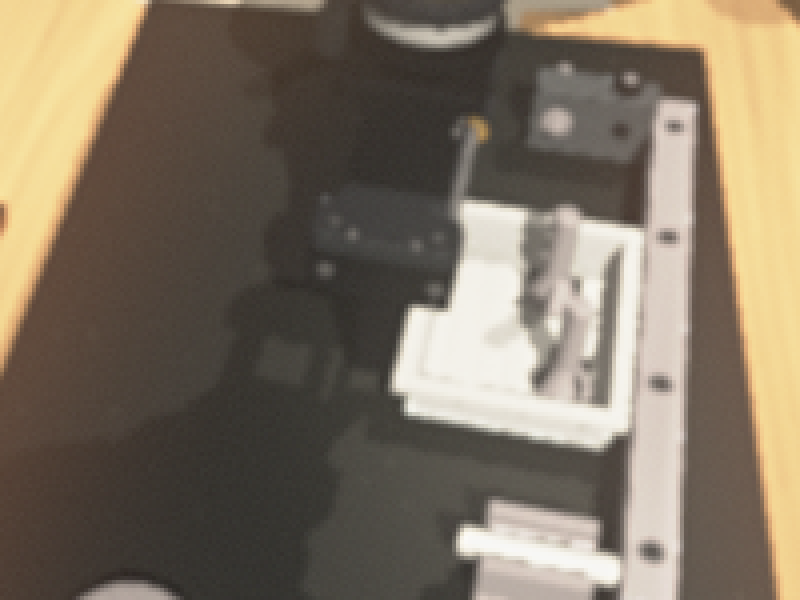

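>>> arm_command --motion '[[[0,0.0004,0],0,1],[[0,0.0004,0],0,1],[[0,0.0004,0],0,1],[[0,0.0004,0],0,1],[[0,0.0004,0],0,1],[[0,0.0004,0],0,1],[[0,0.0004,0],0,1]]'

```text
time_s: 7.4
tool_pos: [0.5794, 0.0148, 0.0711]
eef_rot: [-2.12, 2.31, -0.011]
ft_force: [13.2, -1.4, -2.4]
width: 0.998
```

Run:
```python
from h import *
rep()
```

```text
t 7.4 tcp [0.5794 0.0148 0.0711] fence [0.1436 0.0195] toolx yaw-FA -1.5708 tilt [ 0.0095 -0.001  -1.    ] F world [13.21 -1.44 -2.43] F fence 13.29 -0.3 w 0.998
```

>>> arm_command --motion '[[[0,-0.003,0],0,1],[[0,-0.008,0],0,1],[[0,-0.016,0],0,1],[[0,-0.03,0],0,1],[[0,-0.03,-0.03],0,1],[[0,-0.03,-0.065],0,1],[[0,-0.03,-0.1],0,1],[[0,-0.03,-0.1],0,1]]'

```text
time_s: 8.07
tool_pos: [0.6096, 0.0124, 0.1777]
eef_rot: [-2.119, 2.309, -0.012]
ft_force: [1.6, 0.1, 1.6]
width: 0.998
```

Run:
```python
from h import *
rep(); w=imaging.capture("wrist");s=imaging.capture("side"); cv2.imwrite("pics/w5.png",w[:,:,::-1]); cv2.imwrite("pics/side5.png",s[:,:,::-1])
cv2.imwrite("pics/scene5.png",imaging.capture("scene")[:,:,::-1])
```

```text
t 8.07 tcp [0.6096 0.0124 0.1777] fence [0.1739 0.0197] toolx yaw-FA -1.5709 tilt [ 1.090e-02 -8.000e-04 -9.999e-01] F world [1.55 0.11 1.58] F fence 1.53 0.25 w 0.998
```

View pics/w5.png

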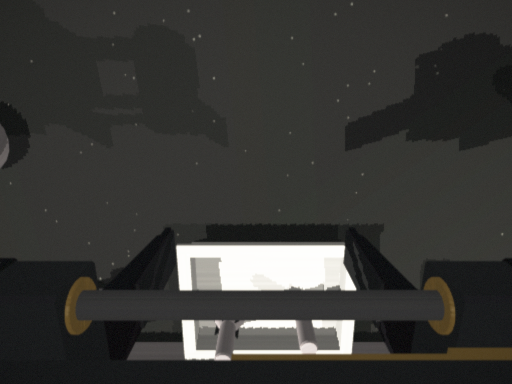

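View pics/side5.png

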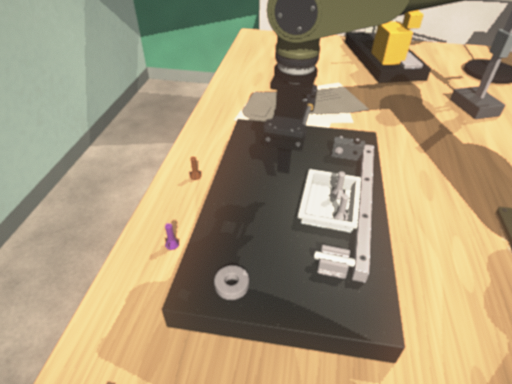

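Run:
```python
from h import *
im=cv2.imread("pics/side5.png")[140:290,270:390]; cv2.imwrite("pics/s5c.png",cv2.resize(im,None,fx=4,fy=4,interpolation=cv2.INTER_CUBIC))
cw=cam("wrist")
for u in [(177,244),(345,244),(185,358),(353,357)]: p=ray(cw,u,.085); print(p.round(4),f(p))
```

```text
[0.5731 0.085  0.085 ] [0.1313 0.0889]
[ 0.5611 -0.0551  0.085 ] [ 0.1314 -0.0517]
[0.4567 0.0958 0.085 ] [0.0144 0.0897]
[ 0.4445 -0.0612  0.085 ] [ 0.0157 -0.0678]
```

View pics/s5c.png

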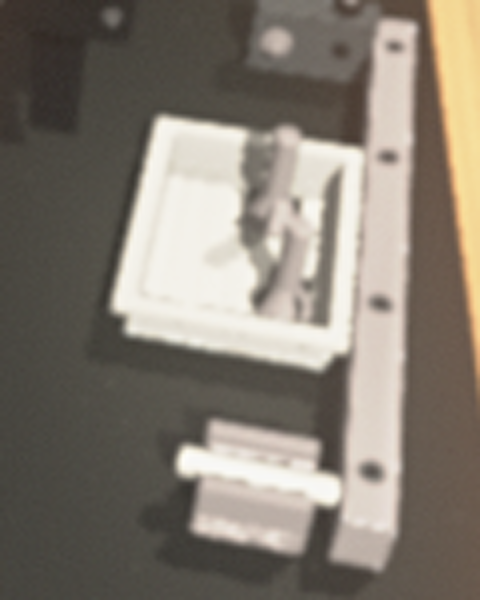

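Run:
```python
from h import *
cs=cam("side")
for u in [(112,308),(335,355),(158,117),(362,147)]: p=ray(cs,(270+u[0]/4,140+u[1]/4),.085); print(p.round(4),f(p))
p=ray(cs,(270+278/4,140+41/4),.083);print("spindle disc",f(p))
for z in(.06,.09,.105):
  for u in [(247,68),(258,0),(352,78)]: print(z,u,f(ray(cs,(270+u[0]/4,140+u[1]/4),z)))
```

```text
[0.5737 0.0895 0.085 ] [0.1315 0.0934]
[0.4624 0.1027 0.085 ] [0.0195 0.097 ]
[ 0.5599 -0.0711  0.085 ] [ 0.1315 -0.0678]
[ 0.4424 -0.0642  0.085 ] [ 0.0139 -0.071 ]
spindle disc [ 0.0698 -0.1666]
0.06 (247, 68) [ 0.0857 -0.165 ]
0.06 (258, 0) [ 0.0864 -0.2448]
0.06 (352, 78) [ 0.0198 -0.172 ]
0.09 (247, 68) [ 0.0858 -0.1231]
0.09 (258, 0) [ 0.0864 -0.1986]
0.09 (352, 78) [ 0.0234 -0.1296]
0.105 (247, 68) [ 0.0858 -0.1021]
0.105 (258, 0) [ 0.0864 -0.1755]
0.105 (352, 78) [ 0.0252 -0.1085]
```

>>> arm_command --motion '[[[-0.01,0.01,0],-0.1,1],[[-0.03,0.03,0],-0.22,1],[[-0.053,0.06,0],-0.34,1],[[-0.053,0.06,0],-0.46,1],[[-0.053,0.06,0],-0.58,1],[[-0.053,0.06,0],-0.7,1],[[-0.053,0.06,0],-0.785,1],[[-0.053,0.06,0],-0.785,1]]'

```text
time_s: 8.88
tool_pos: [0.5485, 0.0707, 0.1667]
eef_rot: [2.846, -1.323, -0.008]
ft_force: [1.2, 0.2, 0.3]
width: 1.001
```

Run:
```python
from h import *
rep(); w=imaging.capture("wrist"); cv2.imwrite("pics/w6.png",w[:,:,::-1])
```

```text
t 8.88 tcp [0.5485 0.0707 0.1667] fence [0.108  0.0725] toolx yaw-FA -0.7844 tilt [-5.6e-03 -2.0e-04 -1.0e+00] F world [1.15 0.18 0.29] F fence 1.13 0.28 w 1.001
```

View pics/w6.png

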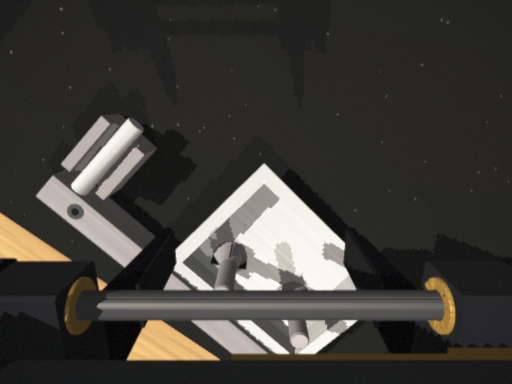

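>>> arm_command --motion '[[[0.0042,-0.0057,0],0,1],[[0.0042,-0.0057,0.02],0,1],[[0.0042,-0.0057,0.04],0,1],[[0.0042,-0.0057,0.06],0,1],[[0.0042,-0.0057,0.06],0,1]]'

```text
time_s: 9.35
tool_pos: [0.5542, 0.0708, 0.1042]
eef_rot: [2.843, -1.327, -0.013]
ft_force: [-1.0, -0.0, -1.4]
width: 0.999
```

Run:
```python
from h import *
rep(); w=imaging.capture("wrist"); cv2.imwrite("pics/w7.png",w[:,:,::-1])
cv2.imwrite("pics/s7.png",imaging.capture("scene")[80:230,220:420,::-1].repeat(4,0).repeat(4,1))
```

```text
t 9.35 tcp [0.5542 0.0708 0.1042] fence [0.1137 0.0732] toolx yaw-FA -0.7878 tilt [-9.5e-03 -3.0e-04 -1.0e+00] F world [-1.02 -0.03 -1.38] F fence -1.01 -0.12 w 0.999
```

View pics/w7.png

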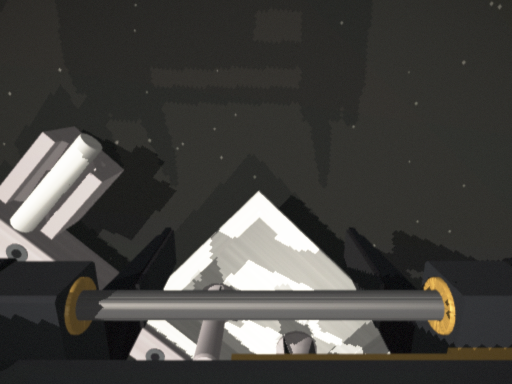

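View pics/s7.png

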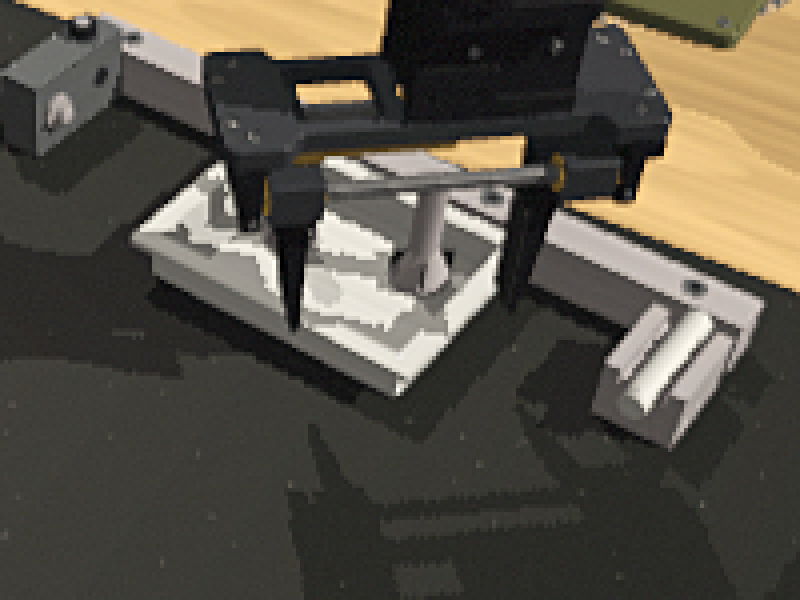

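Run:
```python
from h import *
cc=cam("scene")
for u in [(293,331),(284,325),(300,325),(513,312),(500,300),(525,300)]:
    print(u,f(ray(cc,(220+u[0]/4,80+u[1]/4),.104)))
for u in [(398,395),(133,238),(500,243)]: print("lip",f(ray(cc,(220+u[0]/4,80+u[1]/4),.085)))
```

```text
(293, 331) [0.1556 0.0455]
(284, 325) [0.1548 0.04  ]
(300, 325) [0.1503 0.0458]
(513, 312) [0.0825 0.1176]
(500, 300) [0.079  0.1089]
(525, 300) [0.0718 0.118 ]
lip [0.1434 0.0963]
lip [ 0.1314 -0.0647]
lip [0.0213 0.0805]
```

>>> arm_command --motion '[[[0,0,0.012],0,1],[[0,0,0.024],0,1],[[0,0,0.034],0,1],[[0,0,0.034],0,1]]'

```text
time_s: 9.78
tool_pos: [0.5555, 0.071, 0.0728]
eef_rot: [2.846, -1.326, -0.006]
ft_force: [-0.1, 0.2, -1.2]
width: 1.004
```

Run:
```python
from h import *
rep(); w=imaging.capture("wrist"); cv2.imwrite("pics/w8.png",w[:,:,::-1])
```

```text
t 9.78 tcp [0.5555 0.071  0.0728] fence [0.115  0.0735] toolx yaw-FA -0.7862 tilt [-4.6e-03 -2.0e-04 -1.0e+00] F world [-0.05  0.22 -1.16] F fence -0.07 0.21 w 1.004
```

View pics/w8.png

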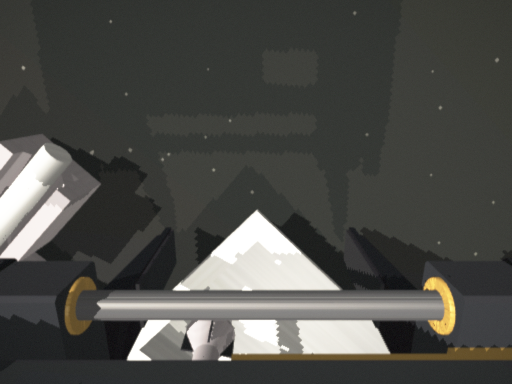

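>>> arm_command --motion '[[[-0.002,0.002,0.001],0,1],[[-0.004,0.004,0.002],0,1],[[-0.005,0.005,0.002],0,1],[[-0.005,0.005,0.002],0,1]]'

```text
time_s: 10.17
tool_pos: [0.5502, 0.0718, 0.0741]
eef_rot: [-2.848, 1.326, -0.001]
ft_force: [0.3, 0.3, 0.2]
width: 1.001
```

Run:
```python
from h import *
rep()
```

```text
t 10.17 tcp [0.5502 0.0718 0.0741] fence [0.1096 0.0738] toolx yaw-FA -0.7859 tilt [ 6.e-04  0.e+00 -1.e+00] F world [0.3  0.26 0.23] F fence 0.28 0.28 w 1.001
```

>>> arm_command --motion '[[[0.001,0.003,0.002],0,1],[[0.002,0.0064,0.003],0,1],[[0.002,0.0064,0.003],0,1]]'

```text
time_s: 10.42
tool_pos: [0.5462, 0.0656, 0.0704]
eef_rot: [2.847, -1.327, -0.001]
ft_force: [0.2, -0.3, 0.0]
width: 0.995
```

Run:
```python
from h import *
rep()
```

```text
t 10.42 tcp [0.5462 0.0656 0.0704] fence [0.1062 0.0672] toolx yaw-FA -0.7864 tilt [-7.e-04 -2.e-04 -1.e+00] F world [ 0.25 -0.33  0.03] F fence 0.27 -0.31 w 0.995
```

>>> arm_command --motion '[[[-0.0007,0.0007,0],0,1],[[-0.0007,0.0007,0],0,1]]'

```text
time_s: 10.58
tool_pos: [0.5457, 0.066, 0.0707]
eef_rot: [-2.847, 1.327, -0.0]
ft_force: [0.4, 0.0, -0.2]
width: 1.002
```

>>> arm_command --motion '[[[-0.0007,0.0007,0],0,1],[[-0.0007,0.0007,0],0,1]]'

```text
time_s: 10.75
tool_pos: [0.5453, 0.0661, 0.0708]
eef_rot: [-2.848, 1.326, -0.002]
ft_force: [2.3, -0.8, -2.2]
width: 1.001
```

Run:
```python
from h import *
rep()
```

```text
t 10.75 tcp [0.5453 0.0661 0.0708] fence [0.1052 0.0677] toolx yaw-FA -0.7857 tilt [ 1.5e-03 -3.0e-04 -1.0e+00] F world [ 2.29 -0.84 -2.21] F fence 2.35 -0.64 w 1.001
```

>>> arm_command --motion '[[[-0.0004,0.0004,0],0,1],[[0.0003,0.0011,0],0,1],[[0.001,0.0018,0],0,1],[[0.0017,0.0025,0],0,1],[[0.0017,0.0025,0],0,1]]'

```text
time_s: 11.17
tool_pos: [0.5449, 0.0639, 0.0713]
eef_rot: [-2.846, 1.326, -0.002]
ft_force: [4.7, 2.6, -1.0]
width: 1.003
```

Run:
```python
from h import *
rep()
```

```text
t 11.17 tcp [0.5449 0.0639 0.0713] fence [0.105  0.0654] toolx yaw-FA -0.7859 tilt [ 0.0023  0.0012 -1.    ] F world [ 4.69  2.6  -1.01] F fence 4.45 3.0 w 1.003
```

>>> arm_command --motion '[[[0.0007,0.0007,0],0,1],[[0.0014,0.0014,0],0,1],[[0.0025,0.0025,0],0,1],[[0.0039,0.0039,0],0,1],[[0.0053,0.0053,0],0,1],[[0.0067,0.0067,0],0,1]]'

```text
time_s: 11.67
tool_pos: [0.5443, 0.0555, 0.0714]
eef_rot: [-2.843, 1.326, -0.002]
ft_force: [5.1, 6.9, -0.8]
width: 0.999
```

Run:
```python
from h import *
rep();s=imaging.capture("side"); cv2.imwrite("pics/side9.png",cv2.resize(s[140:290,270:390,::-1],None,fx=4,fy=4,interpolation=cv2.INTER_CUBIC))
```

```text
t 11.67 tcp [0.5443 0.0555 0.0714] fence [0.1051 0.0571] toolx yaw-FA -0.7864 tilt [ 0.003   0.0035 -1.    ] F world [ 5.08  6.94 -0.78] F fence 4.47 7.35 w 0.999
```

View pics/side9.png

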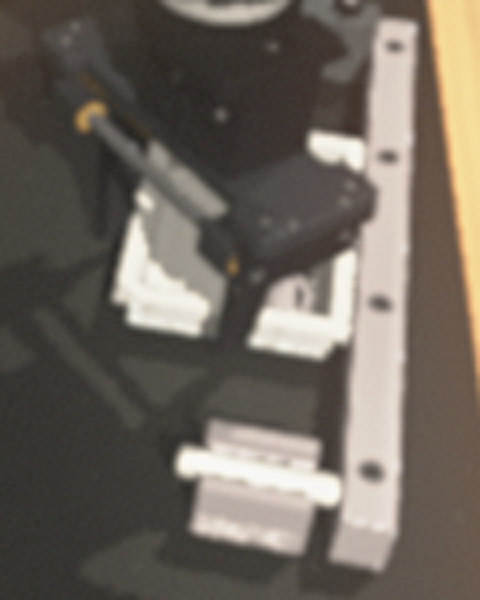

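>>> arm_command --motion '[[[0.002,0.002,0],0,1],[[0.004,0.004,0],0,1],[[0.006,0.006,0],0,1],[[0.008,0.008,0],0,1],[[0.01,0.01,0],0,1],[[0.012,0.012,0],0,1],[[0.014,0.014,0],0,1],[[0.016,0.016,0],0,1]]'

```text
time_s: 12.38
tool_pos: [0.5423, 0.033, 0.0714]
eef_rot: [-2.843, 1.326, -0.002]
ft_force: [4.4, 6.6, 0.1]
width: 0.999
```

Run:
```python
from h import *
rep()
```

```text
t 12.38 tcp [0.5423 0.033  0.0714] fence [0.1051 0.0344] toolx yaw-FA -0.7867 tilt [ 0.0029  0.0036 -1.    ] F world [4.37 6.56 0.07] F fence 3.79 6.92 w 0.999
```

>>> arm_command --motion '[[[0.0019,0.0021,0],0,1],[[0.0038,0.0041,0],0,1],[[0.0058,0.0061,0],0,1],[[0.0078,0.0081,0],0,1],[[0.0098,0.0101,0],0,1],[[0.0118,0.0121,0],0,1],[[0.0138,0.0141,0],0,1],[[0.0158,0.0161,0],0,1]]'

```text
time_s: 13.05
tool_pos: [0.5404, 0.0106, 0.0714]
eef_rot: [-2.843, 1.326, -0.002]
ft_force: [5.6, 7.5, -1.0]
width: 0.999
```

Run:
```python
from h import *
rep();s=imaging.capture("side"); cv2.imwrite("pics/side10.png",cv2.resize(s[140:290,270:390,::-1],None,fx=4,fy=4,interpolation=cv2.INTER_CUBIC))
s=imaging.capture("scene"); cv2.imwrite("pics/scene10.png",s[40:190,180:380,::-1].repeat(4,0).repeat(4,1))
```

```text
t 13.05 tcp [0.5404 0.0106 0.0714] fence [0.1051 0.012 ] toolx yaw-FA -0.7866 tilt [ 0.0035  0.0037 -1.    ] F world [ 5.58  7.46 -0.98] F fence 4.92 7.91 w 0.999
```

View pics/scene10.png

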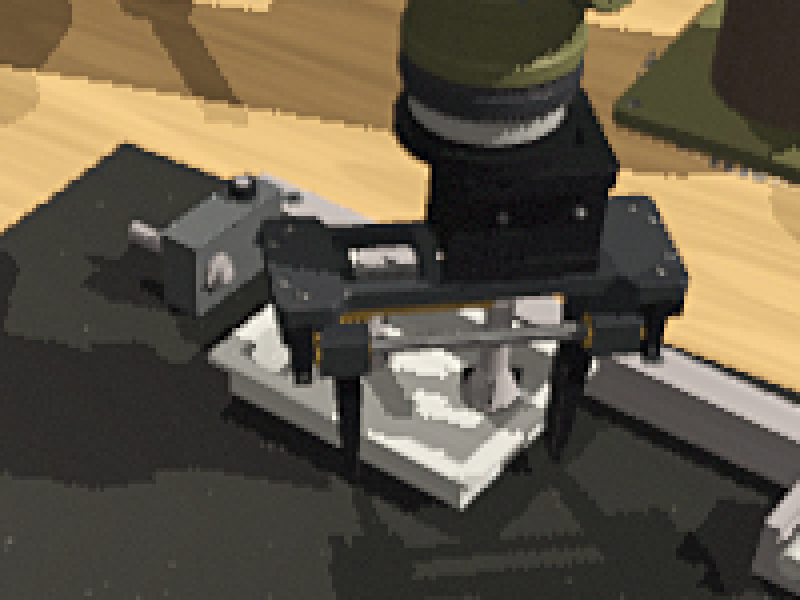

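View pics/side10.png

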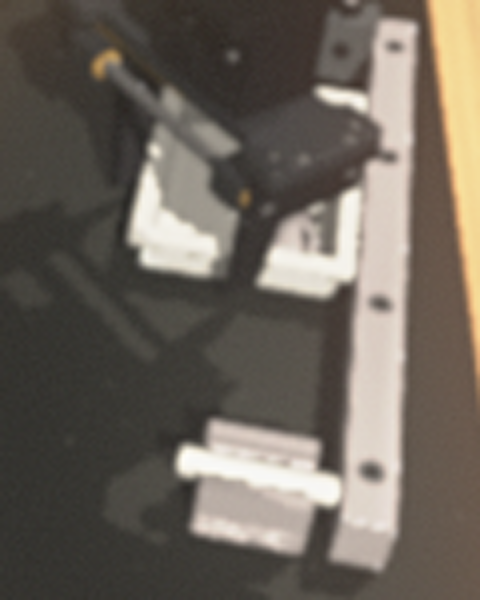

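Run:
```python
from h import *
cc=cam("scene")
for z in (.07,.09,.11,.13,.15):
    print(z,[ (f(ray(cc,(180+u/4,40+v/4),z))-np.array([.1051,.012]))@np.array([[.707,-.707],[-.707,-.707]]) for u,v in [(303,380),(655,358)]])
```

```text
0.07 [array([0.06363  , 0.0668822]), array([-0.1225938,  0.0634886])]
0.09 [array([0.0670236, 0.0428442]), array([-0.1123423,  0.0395213])]
0.11 [array([0.0703465, 0.0188769]), array([-0.1020908,  0.0156954])]
0.13 [array([ 0.0737401, -0.0051611]), array([-0.09191  , -0.0082012])]
0.15 [array([ 0.077063 , -0.0292698]), array([-0.0816585, -0.0321685])]
```

>>> arm_command --motion '[[[0.0011,0.0011,0],0,1],[[0.0022,0.0022,0],0,1],[[0.0033,0.0033,0],0,1],[[0.0044,0.0044,0],0,1]]'

```text
time_s: 13.48
tool_pos: [0.5398, 0.0045, 0.0714]
eef_rot: [-2.843, 1.326, -0.002]
ft_force: [4.7, 6.5, -1.4]
width: 1.0
```

>>> arm_command --motion '[[[0.0008,0.0008,0],0,1],[[0.0016,0.0016,0],0,1],[[0.0024,0.0024,0],0,1]]'

```text
time_s: 13.73
tool_pos: [0.5395, 0.0011, 0.0714]
eef_rot: [-2.843, 1.326, -0.002]
ft_force: [5.3, 7.2, -0.7]
width: 1.0
```

>>> arm_command --motion '[[[0.0008,0.0008,0],0,1],[[0.0016,0.0016,0],0,1],[[0.0024,0.0024,0],0,1]]'

```text
time_s: 13.98
tool_pos: [0.5393, -0.0023, 0.0714]
eef_rot: [-2.843, 1.326, -0.002]
ft_force: [5.9, 7.1, -1.2]
width: 0.999
```

Run:
```python
from h import *
rep()
```

```text
t 13.98 tcp [ 0.5393 -0.0023  0.0714] fence [ 0.105 -0.001] toolx yaw-FA -0.7867 tilt [ 0.0035  0.0037 -1.    ] F world [ 5.9   7.14 -1.18] F fence 5.26 7.62 w 0.999
```

>>> arm_command --motion '[[[0.0008,0.0008,0],0,1],[[0.0016,0.0016,0],0,1],[[0.0024,0.0024,0],0,1]]'

```text
time_s: 14.23
tool_pos: [0.539, -0.0056, 0.0714]
eef_rot: [-2.843, 1.326, -0.003]
ft_force: [5.7, 7.8, -1.0]
width: 0.999
```

>>> arm_command --motion '[[[0.0008,0.0008,0],0,1],[[0.0016,0.0016,0],0,1],[[0.0024,0.0024,0],0,1]]'

```text
time_s: 14.48
tool_pos: [0.5387, -0.009, 0.0714]
eef_rot: [-2.843, 1.326, -0.002]
ft_force: [6.4, 8.0, -0.8]
width: 0.997
```

>>> arm_command --motion '[[[0.0008,0.0008,0],0,1],[[0.0016,0.0016,0],0,1],[[0.0024,0.0024,0],0,1]]'

```text
time_s: 14.73
tool_pos: [0.5384, -0.0124, 0.0714]
eef_rot: [-2.843, 1.326, -0.002]
ft_force: [5.8, 6.6, -1.1]
width: 0.997
```

Run:
```python
from h import *
rep();s=imaging.capture("scene"); cv2.imwrite("pics/scene11.png",s[70:170,180:330,::-1].repeat(5,0).repeat(5,1))
```

```text
t 14.73 tcp [ 0.5384 -0.0124  0.0714] fence [ 0.105  -0.0111] toolx yaw-FA -0.7867 tilt [ 0.0035  0.0038 -1.    ] F world [ 5.78  6.62 -1.11] F fence 5.19 7.09 w 0.997
```

View pics/scene11.png

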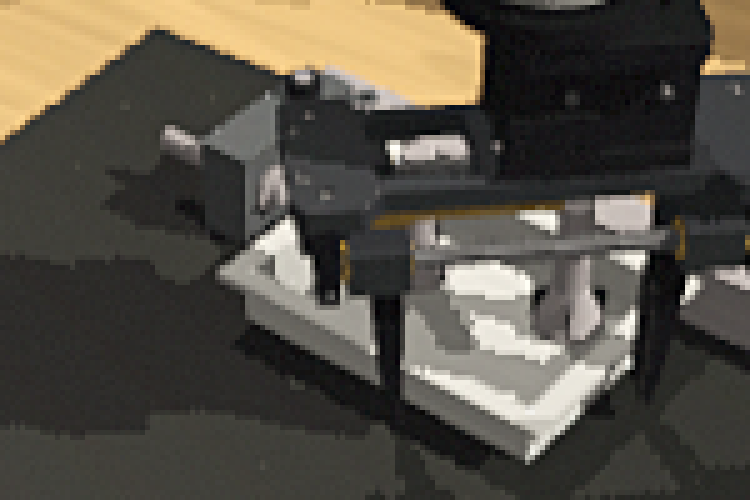

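>>> arm_command --motion '[[[0.0008,0.0008,0],0,1],[[0.0016,0.0016,0],0,1],[[0.0024,0.0024,0],0,1]]'

```text
time_s: 15.03
tool_pos: [0.5381, -0.0157, 0.0714]
eef_rot: [-2.843, 1.326, -0.002]
ft_force: [5.9, 8.1, -1.7]
width: 1.0
```

>>> arm_command --motion '[[[0.0006,0.0006,0],0,1],[[0.0012,0.0012,0],0,1],[[0.0018,0.0018,0],0,1]]'

```text
time_s: 15.28
tool_pos: [0.5379, -0.0183, 0.0714]
eef_rot: [-2.843, 1.326, -0.002]
ft_force: [5.0, 7.0, -0.6]
width: 1.0
```

>>> arm_command --motion '[[[0.0005,0.0005,0],0,1],[[0.001,0.001,0],0,1]]'

```text
time_s: 15.45
tool_pos: [0.5378, -0.0197, 0.0714]
eef_rot: [-2.843, 1.326, -0.002]
ft_force: [6.1, 7.9, -0.4]
width: 1.002
```

>>> arm_command --motion '[[[0.0005,0.0005,0],0,1],[[0.001,0.001,0],0,1]]'

```text
time_s: 15.62
tool_pos: [0.5376, -0.0211, 0.0714]
eef_rot: [-2.843, 1.326, -0.002]
ft_force: [5.8, 7.1, -1.5]
width: 1.001
```

>>> arm_command --motion '[[[0.0005,0.0005,0],0,1],[[0.001,0.001,0],0,1]]'

```text
time_s: 15.78
tool_pos: [0.5375, -0.0225, 0.0714]
eef_rot: [-2.843, 1.326, -0.002]
ft_force: [6.7, 7.6, -0.7]
width: 1.001
```

>>> arm_command --motion '[[[0.0005,0.0005,0],0,1],[[0.001,0.001,0],0,1]]'

```text
time_s: 15.95
tool_pos: [0.5374, -0.0239, 0.0714]
eef_rot: [-2.843, 1.326, -0.002]
ft_force: [6.5, 7.3, -1.6]
width: 0.999
```

>>> arm_command --motion '[[[0.0005,0.0005,0],0,1],[[0.0008,0.0008,0],0,1]]'

```text
time_s: 16.12
tool_pos: [0.5373, -0.025, 0.0714]
eef_rot: [-2.843, 1.326, -0.002]
ft_force: [6.3, 8.1, -0.7]
width: 0.999
```

>>> arm_command --motion '[[[0.0005,0.0005,0],0,1],[[0.0008,0.0008,0],0,1]]'

```text
time_s: 16.28
tool_pos: [0.5373, -0.0255, 0.0714]
eef_rot: [-2.841, 1.326, -0.002]
ft_force: [5.9, 10.8, -0.7]
width: 1.0
```

>>> arm_command --motion '[[[0.0005,0.0005,0],0,1],[[0.0008,0.0008,0],0,1]]'

```text
time_s: 16.45
tool_pos: [0.5373, -0.0257, 0.0714]
eef_rot: [-2.839, 1.326, -0.001]
ft_force: [6.2, 14.4, -0.7]
width: 0.999
```

Run:
```python
from h import *
rep();s=imaging.capture("scene"); cv2.imwrite("pics/scene12.png",s[70:170,180:330,::-1].repeat(5,0).repeat(5,1))
```

```text
t 16.45 tcp [ 0.5373 -0.0257  0.0714] fence [ 0.1051 -0.0245] toolx yaw-FA -0.7879 tilt [ 0.004   0.0073 -1.    ] F world [ 6.22 14.37 -0.69] F fence 4.97 14.85 w 0.999
```

View pics/scene12.png

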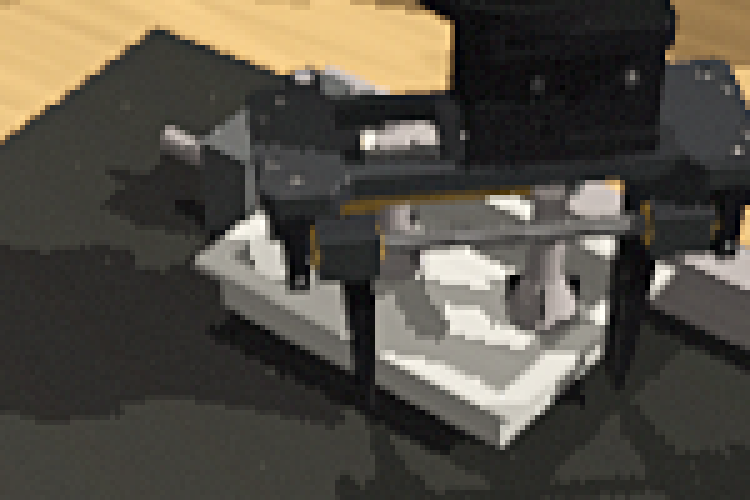

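>>> arm_command --motion '[[[0,0,0],0,1],[[0,0,0],0,1],[[0,0,0],0,1],[[0,0,0],0,1],[[0,0,0],0,1],[[0,0,0],0,1],[[0,0,0],0,1]]'

```text
time_s: 17.08
tool_pos: [0.5373, -0.0257, 0.0714]
eef_rot: [-2.839, 1.326, -0.001]
ft_force: [6.8, 12.8, -0.7]
width: 1.001
```

Run:
```python
from h import *
rep()
```

```text
t 17.08 tcp [ 0.5373 -0.0257  0.0714] fence [ 0.1051 -0.0245] toolx yaw-FA -0.7877 tilt [ 0.004  0.007 -1.   ] F world [ 6.81 12.82 -0.73] F fence 5.68 13.36 w 1.001
```

>>> arm_command --motion '[[[0.0002,0.0002,0],0,1],[[0.0002,0.0002,0],0,1],[[0.0002,0.0002,0],0,1],[[0.0002,0.0002,0],0,1],[[0.0002,0.0002,0],0,1],[[0.0002,0.0002,0],0,1],[[0.0002,0.0002,0],0,1]]'

```text
time_s: 17.67
tool_pos: [0.5373, -0.0257, 0.0713]
eef_rot: [-2.839, 1.326, -0.001]
ft_force: [6.0, 13.0, -0.7]
width: 1.003
```

Run:
```python
from h import *
rep()
```

```text
t 17.67 tcp [ 0.5373 -0.0257  0.0713] fence [ 0.105  -0.0245] toolx yaw-FA -0.7877 tilt [ 0.004   0.0075 -1.    ] F world [ 6.04 12.98 -0.67] F fence 4.91 13.45 w 1.003
```

>>> arm_command --motion '[[[0,-0.001,0],0,1],[[0,-0.002,0],0,1],[[0,-0.004,0],0,1],[[0,-0.008,0],0,1],[[0,-0.014,0],0,1],[[0,-0.014,0],0,1]]'

```text
time_s: 18.17
tool_pos: [0.5468, -0.0202, 0.0706]
eef_rot: [2.848, -1.326, -0.0]
ft_force: [-0.5, -0.2, -0.3]
width: 1.0
```

Run:
```python
from h import *
rep()
```

```text
t 18.17 tcp [ 0.5468 -0.0202  0.0706] fence [ 0.1141 -0.0182] toolx yaw-FA -0.7858 tilt [-3.e-04 -2.e-04 -1.e+00] F world [-0.54 -0.23 -0.3 ] F fence -0.52 -0.28 w 1.0
```

>>> arm_command --motion '[[[0,0,-0.02],0,1],[[0,0,-0.05],0,1],[[0,0,-0.08],0,1],[[0,0,-0.12],0,1],[[0,0,-0.12],0,1]]'

```text
time_s: 18.58
tool_pos: [0.5509, -0.0213, 0.1999]
eef_rot: [-2.844, 1.325, -0.021]
ft_force: [1.3, -0.5, 0.8]
width: 1.001
```

>>> arm_command --motion '[[[0,-0.03,-0.02],0,1],[[0,-0.06,-0.04],0,1],[[0,-0.09,-0.04],0,1],[[0,-0.12,-0.04],0,1],[[0,-0.12,-0.04],0,1]]'

```text
time_s: 19.0
tool_pos: [0.641, 0.0592, 0.2304]
eef_rot: [-2.848, 1.323, -0.001]
ft_force: [-1.4, 0.5, -0.9]
width: 1.003
```

Run:
```python
from h import *
rep();w=imaging.capture("wrist");s=imaging.capture("side");c=imaging.capture("scene")
for n,i in (("w",w),("s",s),("c",c)): cv2.imwrite(f"pics/{n}F.png",i[:,:,::-1])
cv2.imwrite("pics/sFc.png",cv2.resize(s[120:270,270:390,::-1],None,fx=4,fy=4,interpolation=cv2.INTER_CUBIC))
```

```text
t 19.0 tcp [0.641  0.0592 0.2304] fence [0.2011 0.0691] toolx yaw-FA -0.7836 tilt [ 1.2e-03  8.0e-04 -1.0e+00] F world [-1.38  0.51 -0.89] F fence -1.42 0.39 w 1.003
```

View pics/sFc.png

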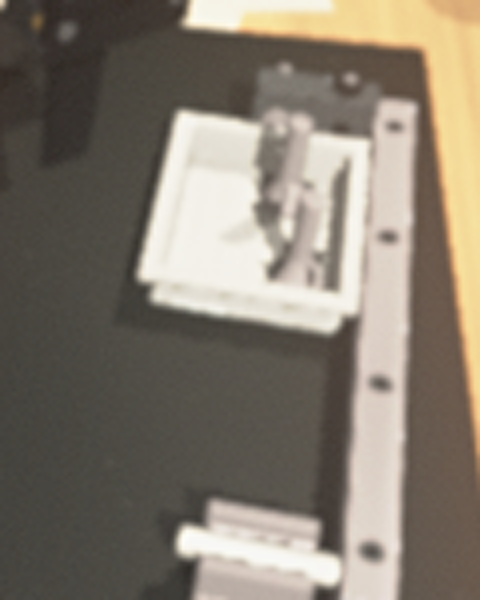

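View pics/cF.png

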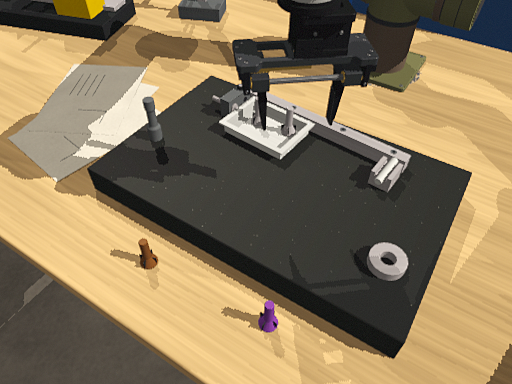

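View pics/wF.png

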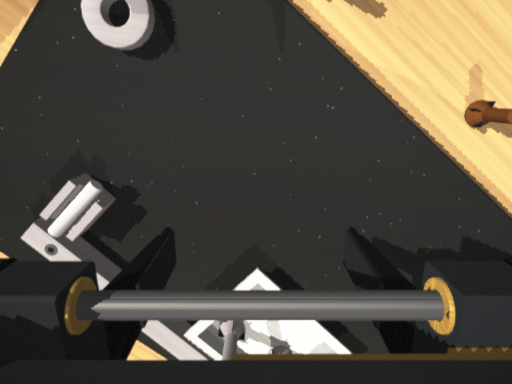

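>>> arm_command --motion '[[[0.0,0.03,-0.02],0,1],[[0.005,0.065,-0.03],0,1],[[0.01,0.1,-0.03],0,1],[[0.014,0.14,-0.03],0,1],[[0.014,0.18,-0.03],0,1],[[0.014,0.215,-0.03],0,1],[[0.014,0.24,-0.03],0,1],[[0.014,0.25,-0.03],0,1]]'

```text
time_s: 19.82
tool_pos: [0.4528, -0.1168, 0.2605]
eef_rot: [2.844, -1.332, 0.0]
ft_force: [-0.5, 0.3, 0.5]
width: 1.001
```

>>> arm_command --motion '[[[0,0,0],0,1],[[0,0,0],0,1],[[0,0,0],0,1]]'

```text
time_s: 20.07
tool_pos: [0.4564, -0.1144, 0.2607]
eef_rot: [-2.848, 1.326, -0.0]
ft_force: [-0.1, -0.1, -0.1]
width: 1.001
```

Run:
```python
from h import *
rep();w=imaging.capture("wrist"); cv2.imwrite(f"pics/wG.png",w[:,:,::-1])
```

```text
t 20.07 tcp [ 0.4564 -0.1144  0.2607] fence [ 0.0321 -0.1198] toolx yaw-FA -0.7857 tilt [ 4.e-04  3.e-04 -1.e+00] F world [-0.1  -0.08 -0.11] F fence -0.09 -0.09 w 1.001
```

View pics/wG.png

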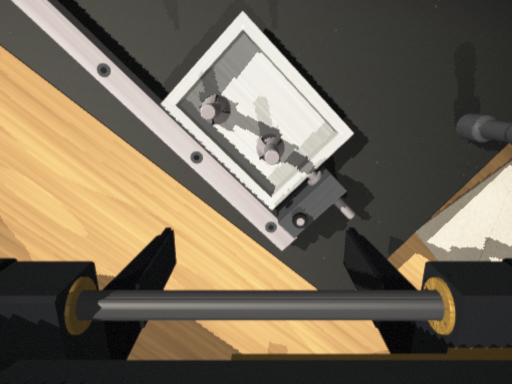

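Overhead view: the tray's corners are at about (244,12), (354,130), (272,209) and (162,105). The near lip is along the fence, the spindle meets the side lip at about (313,178), and both cutters stand. Next I'll put numbers on the fit.

Run:
```python
from h import *
cw=cam("wrist"); g=cv2.imread("pics/wG.png",0)
def line(a,b,side,z):
    # sub-pixel edge: sample across segment a-b, strongest gradient
    a,b=np.array(a,float),np.array(b,float);t=(b-a)/np.linalg.norm(b-a);n=np.array([-t[1],t[0]])
    P=[]
    for s in np.linspace(.08,.92,40):
        p=a+(b-a)*s; k=np.arange(-5,5.01,.25); q=p+k[:,None]*n
        v=cv2.remap(g,q[:,0].astype(np.float32)[None],q[:,1].astype(np.float32)[None],cv2.INTER_LINEAR)[0].astype(float)
        d=np.abs(np.gradient(v)); i=d.argmax(); P.append(f(ray(cw,q[i],z)))
    P=np.array(P); vx,vy,x,y=cv2.fitLine(P.astype(np.float32),cv2.DIST_HUBER,0,.001,.001).ravel()
    r=np.abs((P-[x,y])@[-vy,vx]); return np.round([np.arctan2(vy,vx)%np.pi,x,y,np.median(r)],4)
print("far",line((244,12),(354,130),0,.085))
print("-y",line((354,130),(272,209),0,.085))
print("+y",line((162,105),(244,12),0,.085))
print("fence robot-side top edge",line((30,30),(275,240),0,.09))
print("fence far top edge upper part",line((40,0),(150,95),0,.09))
for u in [(103,70),(196,157),(271,227)]: print("screw",f(ray(cw,u,.09)))
```

```text
far [ 1.573e+00  1.323e-01 -7.720e-02  1.000e-04]
-y [ 2.000e-04  7.550e-02 -1.566e-01  1.000e-04]
+y [0.0008 0.0771 0.0037 0.0001]
fence robot-side top edge [ 1.5776e+00 -1.1900e-02 -2.1100e-02  4.0000e-04]
fence far top edge upper part [1.5738e+00 1.1700e-02 7.0500e-02 1.0000e-04]
screw [-0.0005  0.0616]
screw [-0.0001 -0.0584]
screw [ 0.0004 -0.1691]
```

```bash
python3 -c "
from bench import job_done; job_done()"
```

```text
the job is handed in; nothing more can be done
```

The tray is seated in the datum corner, and I handed the job in at about 20 s of the 66 s allowed; no verdict was reported.

**Fence:** I hooked the two open fingertips behind the far lip and dragged the tray square onto the fence. The fingers pushed with about 12–13 N and held for more than 0.5 s. Sliding the tray took about 5 N of that, so I estimate 7–8 N on the fence.

**Spindle:** I put the fingers across the far left corner of the tray (+y side) and slid it along the fence, keeping about 5 N towards it. The push rose from about 7.5 N to 13–15 N when the tray met the spindle. That leaves an estimated 6–8 N on the spindle, held for about 1.2 s. Both contact forces are a little under the 10 N asked. They are estimates, because the wrist sensor also reads the sliding friction.

**Last checks, from an overhead wrist picture after the gripper was clear:**
- **Squareness:** the far lip is within about 0.002 rad of the fence.
- **Distance from the fence:** the tray centre is about 72.3 mm from the fence's origin, against 72 mm nominal.
- **Distance from the stop:** the tray centre is about 102–103 mm from the stop's origin along the fence, within the 98.5–130.5 mm allowed. The picture shows the side lip against the spindle.
- **Everything else:** both cutters stand, and the V-block, ring gauge and plug gauge look unmoved. The gripper touches nothing.

No check failed. My early camera measurement of the fence was about 1.5 mm out from where the fingers met resistance. The final position comes from pressing, so it does not depend on that measurement.

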